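Index the lamp test turret and clamp it

TASK

Index the test turret so that the station carrying the frosted white bulb sits in its click position in line with the test post at the rear of the fixture. Then lock the turret there by turning the clamp knob clockwise as far as it goes, and let go. Leave everything else on the bench where it is.

Things in the scene. Friction and masses are not known exactly. Their poses are not given: they have to be found in the camera images.
- fixture: Grey base plate fixed to the bench, 20 mm thick, reaching x = -95 to +95 and y = -100 to +225 mm from its origin, which is on the bench under the turret's axis. +x points to the test post: a grey block 40 x 50 mm, 120 mm tall, at x = 128 mm, with a brass bayonet socket facing the turret and a steel pointer at the disc's rim. The clamp knob stands at (-30, 170) mm. z is up.
- turret (a joint): Turret angle, rad, growing clockwise from above: 0 with the bulb on the fixture's +y axis, pi/2 with it at the test post. Clicks at every 45 degrees (0, pi/4, pi/2.., within 0.02), pulling in from 15 degrees either side, resisting with up to 0.3 N m (3 N at the handle). Starts at 0 or pi/4, so two clicks or one click clockwise are needed. Clamped, it takes about three times as much.
- disc_centre (a point): Centre of the turret disc's top, 57 mm above the bench. Steel disc, 184 mm across, with eight stations 45 degrees apart on a 62 mm radius, each a brass socket 24 mm across whose top is 77 mm above the bench; one of them carries a frosted white bulb 31 mm across, its top 118 mm above the bench.
- handle_grip (a point): Grip point on the turret's handle: a black upright round post, 14 mm thick, on a flat arm (top 56 mm above the bench) sticking out of the disc's rim. The post is 115 mm from the turret's axis, 150 degrees anticlockwise of the bulb from above; its top is 106 mm, this point 88 mm above the bench. It may roll between the fingers while the turret is turned.
- bulb_station (a point): Point on the turret: the axis of the station with the bulb, at the top of its brass socket, 62 mm from the turret's axis and 77 mm above the bench.
- test_point (a point): Fixed point of the fixture where the bulb's station has to come: 62 mm from the turret's axis towards the test post, 77 mm above the bench.
- clamp (a joint): Angle of the clamp knob in rad, growing clockwise seen from above (tightening). 0 is free, the stop is at 1.3. At the start it is free, between 0 and 0.25. From about 0.8 on it presses a pad under the disc; it needs up to 0.15 N m and stays where it is left.
- clamp_grip (a point): Grip point of the clamp knob, on its vertical axis, 77 mm above the bench. Black knob with a bar grip 46 mm long, 14 mm thick, its top 84 mm and its foot 54 mm above the bench, on a round foot 48 mm across. At knob angle 0 the bar lies along the fixture's x axis; it turns clockwise from above with the knob angle. The knob's base is 74 mm across.
- housing: Bystander: tan plastic radio housing, 110 x 200 x 136 mm, origin under its centre.
- bracket: Bystander: L-shaped steel chassis bracket, 75 x 45 x 44 mm, origin under its centre.
- dial_plate: Bystander: flat gold dial plate, 85 x 120 x 5 mm, origin under its centre.
- spare_holder: Bystander: loose round brass bulb holder, 40 mm across, 38 mm tall, origin under its centre.
- screwdriver: Bystander: screwdriver lying on the bench.
- parts_tray: Bystander: grey divided tray, 140 x 100 x 35 mm, origin under its centre.
- jar: Bystander: closed glass jar, 60 mm across, 80 mm tall, origin under its centre.

How it is judged:
On the way:
1. the bulb's station stands at rest at the test post, within 6 mm, with the clamp still free (knob below 0.6 rad) (horizontal distance between bulb_station and test_point below 0.006 m and velocity of joint turret between -0.1 and 0.1 rad/s and value of joint clamp below 0.6 rad), for 0.2 s.
At the end, for the whole second after the job is handed in: The bulb's station is within 6 mm of the test point (about 5 degrees) and at rest, and the clamp knob is turned clockwise to at least 1.1 rad of its 1.3 rad (horizontal distance between bulb_station and test_point below 0.006 m and velocity of joint turret between -0.1 and 0.1 rad/s and value of joint clamp above 1.1 rad); the robot touches nothing.
It fails at once if a bystander (housing, bracket, dial plate, spare holder, screwdriver, tray or jar) is moved by more than 30 mm (distance of any of housing, bracket, dial_plate, spare_holder, screwdriver, parts_tray, jar from where it was at the start of the episode above 0.03 m).
It also fails if it takes over 50 s, if anything falls off the work surface, if the arm or the gripper's body presses on something with over 40 N, if the wrist force passes 120 N, or if a joint passes its speed limit or range.

ROBOT

A 6-joint arm with a two-finger parallel gripper is mounted at the origin on the work surface. World frame = base frame: x ahead of the robot, y to its left, z up, the work surface at z = 0. Lengths are in m, angles in rad, forces in N, time in s.
With the tool pointing down it reaches from about 0.25 to 0.725 m from the base axis. Payload 4 kg.
Tool frame: the origin (TCP) lies between the finger pads; the fingertips stand 17 mm ahead of it and the grasp point (between the pads) lies 2 mm behind it; z points along the fingers, y is the direction in which the jaws open and shut (so a half turn about z gives the same grasp; the last joint's range is limited). The gripper opens to 85 mm and grips with 20 to 120 N. Pads are 22 mm wide; open, the fingers measure 114 mm over their backs; the gripper's body (76 mm by 85 mm) begins 54 mm behind the grasp point. The pads swing forward as they close: fully open they stand 13 mm farther back than shut.
Start: joints at [-1.233, 0.241, 0.005, 1.335, 0, 1.571], TCP at [0.166, -0.472, 0.248] pointing down, gripper open.
Joint ranges: [-2.72, 2.72], [-1.05, 1.87], [-1.09, 1.28], [-1.99, 2.15], [-1.42, 1.44], [-3.14, 3.14]. Speed limits (rad/s): [2.79, 2.79, 3.14, 3.14, 3.14, 3.14].

INTERFACE

Orientations are given as a unit quaternion [x, y, z, w].
In Python, from workcell import readout, viewer, order gives the robot as it stands. The module is installed in compiled form; this text tells all that it offers.
- The arm moves only by the shell command python3 -m crank 'ROWS'. ROWS is text: rows parted by semicolons, each of 7 numbers parted by spaces: the shift along the tool's x, y, z in m, then the turn, a rotation vector about the tool's x, y, z in rad, then the gripper's target within -1 to 1 (shut at 1, half-way at 0, fully open at -1). A call has 1 to 20 rows; each row shifts and turns the pose as measured when the row begins, along the tool's axes as they then stand; what a row does not reach is not made up. A row lasts 1/12 s, in which the tool goes at most 41.7 mm and 7.16 degrees, less where a joint would pass 70% of its speed; a pose out of reach is approached as far as the arm can. A call with a gripper value outside its range is refused whole. The fingers move at their own pace and stop on an object; the grip force is fixed at half the most. Time passes only in rows, so rows that do not move let the fingers close. It gives the time, the measured TCP pose, the force and the opening at its end, in the units of the state.
- readout.get_obs(): the state, without advancing time (a new reading comes with each control period).
- viewer.camera(name): name is "side" or "top"; returns the picture (480x640x3 uint8, red, green, blue); there is no depth.
- viewer.calibration(name): a dict with "fx", "fy", "cx", "cy" (pixels), "D" ([k1, k2, p1, p2, k3] as OpenCV has them; the pictures are not rectified), "eye" and "rotation" of the camera in the world. Camera axes: x right, y down, z forward; pixel columns grow to the right and rows downward; lengths in m; the calibration is good to about 2 mm. A picture is of the moment at which its call begins. calibration takes no time and is no camera call.
- order.job_done(): hands the job in, once; it reports no verdict.
The state is a dict: "clock": time; "joint_pos": joint angles; "joint_vel": joint speeds; "tau": joint torques, N m; "eef_pos": TCP position; "tool_rot": TCP orientation; "ft_force": force on the tool from outside, world axes, zero at the start; "ft_torque": the same for the moment, N m; "grip_width": finger opening in m.
Only numpy, scipy, OpenCV 4.12 (cv2) and the standard library are available. Lean on these libraries where they do the work, as an engineer would, in place of code of your own. Each camera call takes 0.05 s, during which the arm holds its last target. There are 200 camera calls.

## Working session

There is one attempt and no reset: what is moved stays moved. The work goes in short steps, Python scripts to look and compute and a shell command to move; the robot and the scene stay as the last step left them, time stands still between calls to the robot, and variables do not carry over. Pictures are saved under pics/ and viewed, about 8 in all and at most 12, crops included, and the job is handed in when it is done.

```bash
mkdir -p pics
python3 - <<'E'
from workcell import readout, viewer
import cv2
for n in("top","side"):
    cv2.imwrite(f"pics/{n}0.png",viewer.camera(n)[:,:,::-1]); print(viewer.calibration(n))
print(readout.get_obs())
E
```

```text
{'fx': 508.1079356995373, 'fy': 508.1079356995373, 'cx': 313.900702568894, 'cy': 248.41489440618406, 'D': array([0.04226981, 0.        , 0.        , 0.        , 0.        ]), 'eye': array([ 0.3257982 , -0.01874019,  1.41732465]), 'rotation': array([-0.69699387,  0.71298674, -0.05092841,  0.05705918])}
{'fx': 489.1477197571185, 'fy': 489.1477197571185, 'cx': 319.91424806562316, 'cy': 247.2331280939421, 'D': array([-0.08211979,  0.        ,  0.        ,  0.        ,  0.        ]), 'eye': array([ 0.41469244, -0.81061165,  0.92513692]), 'rotation': array([ 0.92393357, -0.08307426,  0.02680733, -0.37246046])}
{'clock': 0.1, 'joint_pos': array([-1.23299362e+00,  2.41357118e-01,  3.85777334e-03,  1.33518216e+00,
        5.06458586e-06,  1.57079113e+00]), 'joint_vel': array([ 0.00036765,  0.00030278,  0.00327294, -0.00034552,  0.00017573,
        0.00045085]), 'tau': array([ 7.83817768e-05, -3.73139763e+01,  2.53009593e+01,  1.09067673e-02,
       -6.09594576e-05, -1.96182761e-06]), 'eef_pos': array([ 0.16553403, -0.47124465,  0.24749176]), 'tool_rot': array([ 9.85769169e-01,  1.68101925e-01, -1.55949632e-04, -9.29599865e-04]), 'ft_force': array([-0.73851905,  0.13483674,  0.04736214]), 'ft_torque': array([-0.00228113, -0.02581355, -0.02752509]), 'grip_width': 0.08529589452449499}
```

View pics/top0.png

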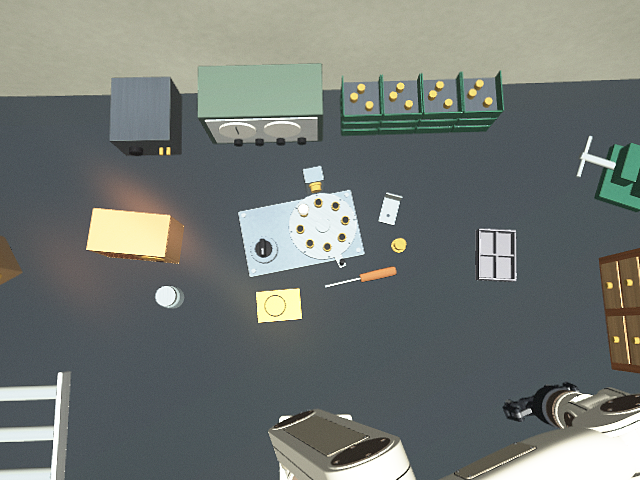

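View pics/side0.png

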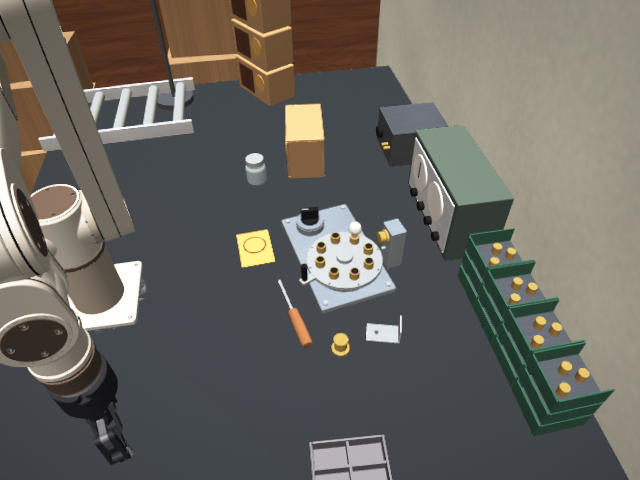

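Top view: disc centre is near (324,225), bulb (303,210), handle post (341,263), knob (263,248) and test post (314,175). The bulb is about 45° short of the post, so one click clockwise is needed. Next I'll measure this with rays.

```bash
cat > h.py <<'E'
import numpy as np, cv2
from workcell import readout, viewer
from scipy.spatial.transform import Rotation as R
def ray(n,uv):
    c=viewer.calibration(n); K=np.array([[c['fx'],0,c['cx']],[0,c['fy'],c['cy']],[0,0,1]])
    p=cv2.undistortPoints(np.array([[uv]],float),K,c['D'])[0,0]
    return c['eye'],R.from_quat(c['rotation']).apply([p[0],p[1],1])
def plane(n,uv,z):
    e,d=ray(n,uv); return e+d*(z-e[2])/d[2]
def proj(n,P):
    c=viewer.calibration(n); K=np.array([[c['fx'],0,c['cx']],[0,c['fy'],c['cy']],[0,0,1]])
    q=R.from_quat(c['rotation']).inv(); 
    return cv2.projectPoints(np.array([P],float),q.as_rotvec(),q.apply(-c['eye']),K,c['D'])[0][0,0]
E
python3 - <<'E'
from h import *
im=cv2.imread('pics/top0.png')
g=cv2.cvtColor(im,cv2.COLOR_BGR2HSV)
# plate: bluish grey
m=((g[...,2]>110)&(g[...,1]<80)).astype(np.uint8); m[:192]=0; m[280:]=0; m[:,:230]=0; m[:,372:]=0
cs=max(cv2.findContours(m,0,2)[0],key=cv2.contourArea); r=cv2.minAreaRect(cs); print(r)
b=cv2.boxPoints(r); P=[plane('top',q,.02)[:2] for q in b]; print(np.round(P,4)); print([np.linalg.norm(P[i]-P[i-1]) for i in range(4)])
k=((g[...,2]<50)).astype(np.uint8)
n,l,s,c=cv2.connectedComponentsWithStats(k[190:280,235:370])
for i in range(1,n):
    if 8<s[i,4]<2000: print('dark',s[i],c[i]+[235,190])
cv2.imwrite('pics/c1.png',cv2.resize(im[160:285,230:375],None,fx=4.8,fy=4.8,interpolation=cv2.INTER_CUBIC))
s=cv2.imread('pics/side0.png')[185:315,265:415]
cv2.imwrite('pics/c2.png',cv2.resize(s,None,fx=4.5,fy=4.5,interpolation=cv2.INTER_CUBIC))
E
```

```text
((301.21600341796875, 234.68801879882812), (77.81517791748047, 117.70663452148438), 79.69515228271484)
[[ 0.6646  0.207 ]
 [ 0.7178 -0.1212]
 [ 0.4986 -0.1524]
 [ 0.4476  0.1684]]
[np.float64(0.22045041574873725), np.float64(0.3324785747974214), np.float64(0.22142267711949679), np.float64(0.3248635799417486)]
dark [25 49  6 18 31] [263.96774194 249.83870968]
```

View pics/c1.png

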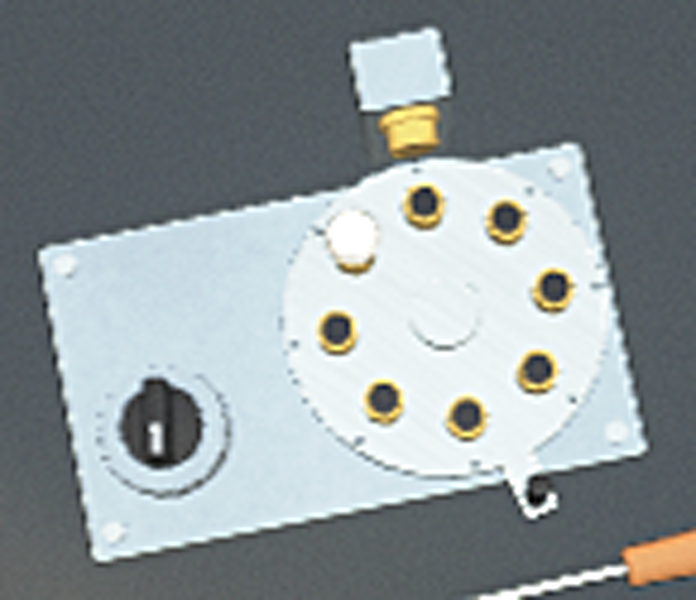

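View pics/c2.png

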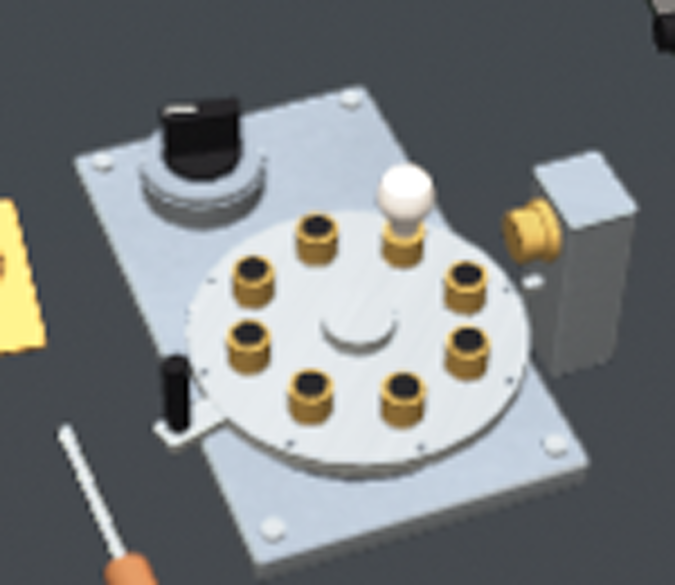

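Run:
```python
from h import *
f=lambda x,y:((x+.5)/4.8-.5+230,(y+.5)/4.8-.5+160)
S=[(425,203),(507,218),(555,288),(539,370),(467,415),(384,400),(337,329)]
Q=np.array([plane('top',f(*s),.077)[:2] for s in S])
c=np.mean([(Q[0]+Q[4])/2,(Q[1]+Q[5])/2,(Q[2]+Q[6])/2],axis=0); d=Q-c
a=np.unwrap(np.arctan2(d[:,1],d[:,0])); b=np.mean(a+np.pi/4*np.arange(7))
print('centre',c,'r',np.linalg.norm(d,axis=1).round(4),'yaw(station at post)',np.degrees(b))
C=[plane('top',f(*q),.02)[:2] for q in [(40,252),(578,145),(648,452),(97,562)]]
C=np.array(C); print(C.round(4),[np.degrees(np.arctan2(*(v[::-1]))) for v in (C[0]-C[1],C[3]-C[2],C[0]-C[3],C[1]-C[2])])
yaw=b; u=np.array([np.cos(yaw),np.sin(yaw)]); w=np.array([-u[1],u[0]])
o=(C.mean(0)-w*.0625); print('centre from plate',o)
k=c-u*.03+w*.17; print('knob',k)
g=lambda n,P:proj(n,P).round(1)
for t in (45,):
  ab=yaw+np.radians(90-t); ah=ab+np.radians(150)
  H=c+.115*np.array([np.cos(ah),np.sin(ah)]); print('handle',H)
  ah2=ah-np.radians(45); H2=c+.115*np.array([np.cos(ah2),np.sin(ah2)]); print('handle target',H2,np.degrees(ah),np.degrees(ah2))
for n in('top','side'): print(n,'centre',g(n,[*c,.077]),'Htop',g(n,[*H,.106]),'knobtop',g(n,[*k,.084]))
# side-view measured: post top centre crop(175,362), knob
s=lambda x,y:((x+.5)/4.5-.5+265,(y+.5)/4.5-.5+185)
print('side post',s(175,362),plane('side',s(175,362),.106),'knob top',s(200,107),plane('side',s(200,107),.084))
print('top post',f(540,484),plane('top',f(540,484),.106),'knob',f(155,418),plane('top',f(155,418),.084))
SS=[(317,222),(404,383),(466,270),(247,332),(467,338),(252,266),(311,383)]
print('side c',[plane('side',s(*np.mean([p,q],0)),.077).round(4) for p,q in (((317,225),(403,383)),((466,271),(248,332)),((253,266),(467,337)))][1:])
o=readout.get_obs(); Rt=R.from_quat(o['tool_rot']).as_matrix(); print(Rt.round(3))
```

```text
centre [ 0.59864794 -0.03394412] r [0.0617 0.0623 0.0622 0.0626 0.0615 0.0624 0.0621] yaw(station at post) 9.699689965672986
[[ 0.6496  0.2025]
 [ 0.7065 -0.1148]
 [ 0.5229 -0.1493]
 [ 0.4664  0.1696]] [np.float64(100.15992123393912), np.float64(100.03971710374755), np.float64(10.183339869180424), np.float64(10.63504683735445)]
centre from plate [ 0.596882   -0.03456766]
knob [0.54043452 0.12857111]
handle [ 0.49416923 -0.08199826]
handle target [0.49079092 0.00595407] 204.699689965673 159.699689965673
top centre [322.5 223.9] Htop [342.  260.6] knobtop [261.9 246.2]
side centre [343.8 252.5] Htop [303.  265.2] knobtop [308.8 208.6]
side post (303.5, 265.05555555555554) [ 0.49540641 -0.08167713  0.106     ] knob top (309.05555555555554, 208.38888888888889) [0.5412275  0.12929022 0.084     ]
top post (342.1041666666667, 260.4375) [ 0.49461332 -0.08218158  0.106     ] knob (261.8958333333333, 246.6875) [0.53923776 0.12870054 0.084     ]
side c [array([ 0.5995, -0.0312,  0.077 ]), array([ 0.6011, -0.0315,  0.077 ])]
[[ 0.943  0.331 -0.001]
 [ 0.331 -0.943  0.002]
 [ 0.    -0.002 -1.   ]]
```

Both views agree to about 2 mm: centre ≈ (0.599,-0.034), fixture yaw ≈ 10°, post ≈ (0.495,-0.082), knob ≈ (0.540,0.129). I'll move above the post first, then make a half turn so joint 6 has room to follow the arc.

```bash
python3 -m crank '.0275 -.0161 0 0 0 0 -1;.0275 -.0161 0 0 0 0 -1;.0275 -.0161 0 0 0 0 -1;.0275 -.0161 0 0 0 0 -1;.0275 -.0161 0 0 0 0 -1;.0275 -.0161 0 0 0 0 -1;.0275 -.0161 0 0 0 0 -1;.0275 -.0161 0 0 0 0 -1;.0275 -.0161 0 0 0 0 -1;.0275 -.0161 0 0 0 0 -1;.0275 -.0161 0 0 0 0 -1;.0275 -.0161 0 0 0 0 -1;.0275 -.0161 0 0 0 0 -1;.0275 -.0161 0 0 0 0 -1;.0275 -.0161 0 0 0 0 -1;.0275 -.0161 0 0 0 0 -1'
python3 -m crank '0 0 0 0 0 -.12 -1;0 0 0 0 0 -.12 -1;0 0 0 0 0 -.12 -1;0 0 0 0 0 -.12 -1;0 0 0 0 0 -.12 -1;0 0 0 0 0 -.12 -1;0 0 0 0 0 -.12 -1;0 0 0 0 0 -.12 -1;0 0 0 0 0 -.12 -1;0 0 0 0 0 -.12 -1;0 0 0 0 0 -.12 -1;0 0 0 0 0 -.12 -1;0 0 0 0 0 -.12 -1;0 0 0 0 0 -.12 -1;0 0 0 0 0 -.12 -1;0 0 0 0 0 -.12 -1;0 0 0 0 0 -.12 -1;0 0 0 0 0 -.12 -1;0 0 0 0 0 -.12 -1;0 0 0 0 0 -.12 -1'
cat > go.py <<'E'
import sys
from h import *
# usage: x y z yaw_deg of tool x
t=np.array([float(v) for v in sys.argv[1:5]])
o=readout.get_obs(); r=R.from_quat(o['tool_rot']); M=r.as_matrix()
G=R.from_matrix(np.array([[np.cos(a:=np.radians(t[3])),np.sin(a),0],[np.sin(a),-np.cos(a),0],[0,0,-1]]))
print('t',o['clock'],'pos',o['eef_pos'].round(4),'yaw',np.degrees(np.arctan2(M[1,0],M[0,0])).round(1),'q',o['joint_pos'].round(2),'F',o['ft_force'].round(1),'grip',round(o['grip_width'],4))
print('tool shift',(M.T@(t[:3]-o['eef_pos'])).round(4),'rotvec',(r.inv()*G).as_rotvec().round(3))
E
python3 go.py .4946 -.082 .248 205
```

```text
clock: 1.43
eef_pos: [0.504, -0.0685, 0.2403]
tool_rot: [0.987, 0.161, -0.005, -0.005]
ft_force: [0.9, -0.5, -0.5]
grip_width: 0.0851
clock: 3.1
eef_pos: [0.5019, -0.0592, 0.2273]
tool_rot: [0.158, 0.987, 0.003, -0.019]
ft_force: [0.4, -0.1, 0.7]
grip_width: 0.0856
t 3.1 pos [ 0.5019 -0.0592  0.2273] yaw 161.8 q [-0.12  0.29  0.02  1.33  0.01  0.2 ] F [ 0.4 -0.1  0.7] grip 0.0856
tool shift [ 0.0007 -0.0239 -0.0207] rotvec [ 0.015 -0.037 -0.753]
```

```bash
python3 -m crank '0 -.004 -.001 .002 -.005 -.12 -1;0 -.004 -.001 .002 -.005 -.12 -1;0 -.004 -.001 .002 -.005 -.12 -1;0 -.004 -.001 .002 -.005 -.12 -1;0 -.004 -.001 .002 -.005 -.12 -1;0 -.004 -.001 .002 -.005 -.12 -1;0 0 -.001 0 -.005 -.05 -1;0 0 0 0 0 0 -1'
python3 go.py .4946 -.082 .16 205
```

```text
clock: 3.77
eef_pos: [0.4989, -0.0831, 0.2297]
tool_rot: [-0.241, 0.97, 0.004, -0.005]
ft_force: [-0.7, 0.4, 0.4]
grip_width: 0.0856
t 3.7667 pos [ 0.4989 -0.0831  0.2297] yaw -152.1 q [-0.17  0.27 -0.    1.31  0.   -0.65] F [-0.7  0.4  0.4] grip 0.0856
tool shift [0.0027 0.0022 0.0697] rotvec [ 0.011 -0.008  0.051]
```

```bash
python3 -m crank '.001 .001 .018 .003 -.002 .02 -1;.001 .001 .018 .003 -.002 .02 -1;.001 0 .018 .003 -.002 .01 -1;.001 0 .018 .002 0 0 -1;0 0 .018 0 0 0 -1;0 0 .01 0 0 0 -1;0 0 0 0 0 0 -1'
python3 go.py .4946 -.082 .088 205
python3 - <<'E'
from h import *
t=cv2.resize(viewer.camera('top')[160:285,255:400,::-1],(580,500),interpolation=2)
s=cv2.resize(viewer.camera('side')[185:315,240:390,::-1],(577,500),interpolation=2)
cv2.imwrite('pics/p5.png',cv2.resize(np.hstack([t,s]),(800,346)))
E
```

```text
clock: 4.35
eef_pos: [0.4931, -0.0826, 0.1249]
tool_rot: [-0.21, 0.978, -0.001, -0.001]
ft_force: [0.1, -0.8, 0.3]
grip_width: 0.0851
t 4.35 pos [ 0.4931 -0.0826  0.1249] yaw -155.7 q [-0.16  0.33 -0.21  1.03 -0.   -0.59] F [ 0.1 -0.8  0.3] grip 0.0851
tool shift [-0.0017 -0.      0.0369] rotvec [-0.001 -0.003 -0.013]
```

View pics/p5.png

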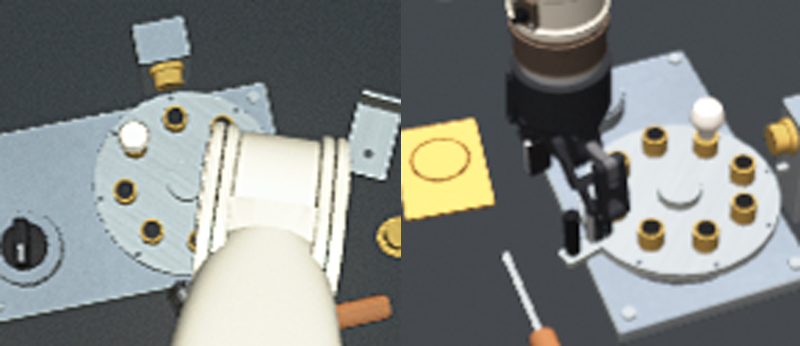

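The side view has the post (572,232) below and between the fingers (535,155) and (610,210), so the gripper is aligned. Descending and closing.

```bash
python3 -m crank '-.001 0 .018 0 0 -.01 -1;0 0 .018 0 0 0 -1;0 0 .004 0 0 0 -1;0 0 .001 0 0 0 1;0 0 0 0 0 0 1;0 0 0 0 0 0 1;0 0 0 0 0 0 1;0 0 0 0 0 0 1;0 0 0 0 0 0 1;0 0 0 0 0 0 1;0 0 0 0 0 0 1'
python3 go.py .4946 -.082 .088 205
```

```text
clock: 5.37
eef_pos: [0.502, -0.0829, 0.0941]
tool_rot: [-0.214, 0.977, -0.003, 0.007]
ft_force: [0.4, 0.6, -1.4]
grip_width: 0.0125
t 5.3667 pos [ 0.502  -0.0829  0.0941] yaw -155.2 q [-0.16  0.37 -0.24  0.94 -0.   -0.6 ] F [ 0.4  0.6 -1.4] grip 0.0125
tool shift [0.0064 0.0039 0.006 ] rotvec [-0.01   0.013 -0.004]
```

The grip is 6 mm off along the pads because of drift. I'll reopen a little, recentre and close again.

```bash
python3 -m crank '0 0 .001 0 0 0 0;0 0 .001 0 0 0 0;.004 .001 .002 0 .004 0 0;.004 .001 .003 0 .004 0 0;.001 0 .001 0 0 0 1;.001 0 .001 0 0 0 1;.001 0 .001 0 0 0 1;.001 0 .001 0 0 0 1;.001 0 .001 0 0 0 1'
python3 go.py .4946 -.082 .088 205
```

```text
clock: 6.12
eef_pos: [0.4921, -0.0864, 0.0847]
tool_rot: [-0.215, 0.977, -0.004, 0.008]
ft_force: [-0.2, 0.8, 5.6]
grip_width: 0.0124
t 6.1167 pos [ 0.4921 -0.0864  0.0847] yaw -155.2 q [-0.17  0.36 -0.28  0.91 -0.   -0.61] F [-0.2  0.8  5.6] grip 0.0124
tool shift [-0.0042  0.0029 -0.0033] rotvec [-0.012  0.013 -0.004]
```

```bash
python3 -m crank '-.001 .006 -.001 0 0 .05 1;-.0005 .01 0 0 0 .087 1;-.0005 .01 0 0 0 .087 1;-.0005 .01 0 0 0 .087 1;-.0005 .01 0 0 0 .087 1;-.0005 .01 0 0 0 .087 1'
python3 go.py .4908 .006 .088 160
```

```text
clock: 6.62
eef_pos: [0.4794, -0.0313, 0.0847]
tool_rot: [0.037, 0.999, -0.002, 0.006]
ft_force: [0.1, 2.3, -0.3]
grip_width: 0.0122
t 6.6167 pos [ 0.4794 -0.0313  0.0847] yaw 175.7 q [-0.06  0.33 -0.33  0.9  -0.    0.01] F [ 0.1  2.3 -0.3] grip 0.0122
tool shift [-0.0086  0.038  -0.0033] rotvec [-0.002  0.012  0.275]
```

```bash
python3 -m crank '-.002 .009 0 0 0 .07 1;-.002 .009 0 0 0 .07 1;-.002 .009 0 0 0 .07 1;-.001 .007 0 0 0 .05 1;0 0 0 0 0 0 1'
python3 go.py .4908 .006 .088 160
```

```text
clock: 7.03
eef_pos: [0.4857, 0.0061, 0.0848]
tool_rot: [0.172, 0.985, 0.0, -0.0]
ft_force: [1.4, -1.3, -1.5]
grip_width: 0.0126
t 7.0333 pos [0.4857 0.0061 0.0848] yaw 160.2 q [ 0.01  0.35 -0.3   0.92  0.    0.36] F [ 1.4 -1.3 -1.5] grip 0.0126
tool shift [-0.0048  0.0016 -0.0032] rotvec [ 0.    -0.     0.004]
```

```bash
python3 -m crank '0 0 0 0 0 0 -1;0 0 0 0 0 0 -1;0 0 0 0 0 0 -1;0 0 0 0 0 0 -1;0 0 0 0 0 0 -1;0 0 -.02 0 0 0 -1;0 0 -.025 0 0 0 -1;0 0 -.025 0 0 0 -1;0 0 -.025 0 0 0 -1;0 0 -.025 0 0 0 -1;0 0 -.01 0 0 0 -1'
python3 go.py .5402 .1287 .20 183
python3 - <<'E'
from h import *
t=cv2.resize(viewer.camera('top')[160:285,230:375,::-1],(580,500),interpolation=2)
s=cv2.resize(viewer.camera('side')[185:315,265:415,::-1],(577,500),interpolation=2)
cv2.imwrite('pics/p6.png',cv2.resize(np.hstack([t,s]),(800,346)))
E
```

```text
clock: 7.95
eef_pos: [0.4819, 0.0028, 0.2158]
tool_rot: [0.171, 0.985, -0.001, -0.005]
ft_force: [1.1, -0.8, 0.2]
grip_width: 0.0854
t 7.95 pos [0.4819 0.0028 0.2158] yaw 160.3 q [ 0.01  0.23 -0.09  1.26 -0.    0.35] F [ 1.1 -0.8  0.2] grip 0.0854
tool shift [-0.0126  0.1382  0.0152] rotvec [-0.002 -0.011 -0.396]
```

View pics/p6.png

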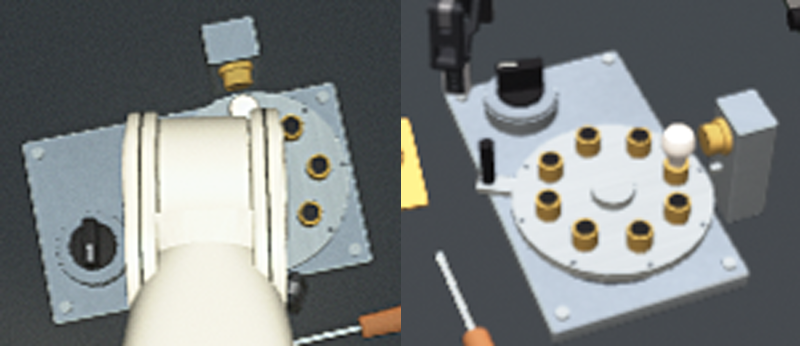

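The side view shows the bulb (677,140) lined up with the socket (715,135), and the handle is released. The knob bar lies at yaw ≈ 2°, a knob angle of about 0.14 rad. Next is the knob.

```bash
python3 -m crank '-.002 .02 0 0 -.002 -.1 -1;-.004 .023 0 0 -.002 -.1 -1;-.006 .023 0 0 -.002 -.1 -1;-.008 .022 0 0 -.002 -.1 -1;-.01 .021 0 0 0 0 -1;-.01 .015 0 0 0 0 -1;0 0 0 0 0 0 -1'
python3 go.py .5402 .1287 .12 182
```

```text
clock: 8.63
eef_pos: [0.5336, 0.1248, 0.2052]
tool_rot: [-0.036, 0.999, -0.002, -0.007]
ft_force: [0.5, -0.3, -0.3]
grip_width: 0.0857
t 8.6333 pos [0.5336 0.1248 0.2052] yaw -175.9 q [ 0.23  0.37  0.07  1.28 -0.    0.16] F [ 0.5 -0.3 -0.3] grip 0.0857
tool shift [-0.008   0.0037  0.0851] rotvec [-0.003 -0.013  0.036]
```

```bash
python3 -m crank '-.002 .001 .018 0 -.004 .01 -1;-.002 .001 .018 0 -.004 .01 -1;-.002 .001 .018 0 -.003 .01 -1;-.002 0 .018 0 -.002 .006 -1;-.001 0 .018 0 0 0 -1;0 0 .014 0 0 0 -1;0 0 0 0 0 0 -1'
python3 go.py .5402 .1287 .079 182
```

```text
clock: 9.22
eef_pos: [0.5358, 0.1241, 0.0882]
tool_rot: [-0.017, 1.0, -0.004, -0.006]
ft_force: [-1.0, 0.3, -0.7]
grip_width: 0.085
t 9.2167 pos [0.5358 0.1241 0.0882] yaw -178.0 q [ 0.23  0.47 -0.11  1.01 -0.01  0.2 ] F [-1.   0.3 -0.7] grip 0.085
tool shift [-0.0046  0.0045  0.0091] rotvec [-0.008 -0.013 -0.001]
```

```bash
python3 -m crank '-.003 .003 .005 0 -.006 0 -1;-.002 .002 .004 0 -.004 0 1;0 0 0 0 0 0 1;0 0 0 0 0 0 1;0 0 0 0 0 0 1;0 0 0 0 0 0 1;0 0 0 0 0 0 1;0 0 0 0 0 0 1;0 0 0 0 0 0 1'
python3 go.py .5402 .1287 .079 182
```

```text
clock: 9.97
eef_pos: [0.5405, 0.1295, 0.0794]
tool_rot: [-0.017, 1.0, -0.003, -0.001]
ft_force: [1.0, 0.6, -2.2]
grip_width: 0.0129
t 9.9667 pos [0.5405 0.1295 0.0794] yaw -178.1 q [ 0.24  0.48 -0.11  0.98 -0.    0.2 ] F [ 1.   0.6 -2.2] grip 0.0129
tool shift [ 0.0003 -0.0008  0.0004] rotvec [-0.005 -0.002 -0.001]
```

The grip is well centred at 12.9 mm, so I'll turn clockwise.

```bash
python3 -m crank '0 0 0 0 0 .06 1;0 0 0 0 0 .1 1;0 0 0 0 0 .1 1;0 0 0 0 0 .1 1;0 0 0 0 0 .1 1;0 0 0 0 0 .1 1;0 0 0 0 0 .1 1;0 0 0 0 0 .1 1'
python3 go.py .5405 .1292 .079 115; python3 -c "
from workcell import readout;print(readout.get_obs()['ft_torque'])"
```

```text
clock: 10.63
eef_pos: [0.5405, 0.1298, 0.0794]
tool_rot: [0.37, 0.929, -0.003, 0.0]
ft_force: [-0.4, 0.7, -2.1]
grip_width: 0.0126
t 10.6333 pos [0.5405 0.1298 0.0794] yaw 136.5 q [ 0.24  0.48 -0.11  0.98 -0.    1.  ] F [-0.4  0.7 -2.1] grip 0.0126
tool shift [-0.0005 -0.0004  0.0004] rotvec [-0.005  0.003  0.376]
[0.12970253 0.03633221 0.13470874]
```

```bash
python3 -m crank '0 0 0 0 0 .1 1;0 0 0 0 0 .1 1;0 0 0 0 0 .08 1;0 0 0 0 0 .06 1'
python3 go.py .5405 .1292 .079 115; python3 -c "
from workcell import readout;print(readout.get_obs()['ft_torque'])"
```

```text
clock: 10.97
eef_pos: [0.5405, 0.13, 0.0793]
tool_rot: [0.53, 0.848, -0.003, 0.001]
ft_force: [1.7, 0.4, -2.3]
grip_width: 0.0132
t 10.9667 pos [0.5405 0.13   0.0793] yaw 116.0 q [ 0.24  0.48 -0.11  0.98 -0.    1.35] F [ 1.7  0.4 -2.3] grip 0.0132
tool shift [-0.0007 -0.0003  0.0004] rotvec [-0.004  0.004  0.018]
[0.22526567 0.11539803 0.10974556]
```

```bash
python3 -m crank '0 0 0 0 0 .06 1;0 0 0 0 0 .06 1'
python3 go.py .5405 .1292 .079 115; python3 -c "
from workcell import readout;print(readout.get_obs()['ft_torque'])"
```

```text
clock: 11.13
eef_pos: [0.5403, 0.1307, 0.0794]
tool_rot: [0.579, 0.815, -0.002, 0.0]
ft_force: [-0.1, -0.4, -0.7]
grip_width: 0.0126
t 11.1333 pos [0.5403 0.1307 0.0794] yaw 109.2 q [ 0.24  0.48 -0.11  0.98 -0.    1.47] F [-0.1 -0.4 -0.7] grip 0.0126
tool shift [-0.0014 -0.0003  0.0004] rotvec [-0.003  0.003 -0.101]
[0.29634637 0.19201274 2.03364732]
```

The moment rose to 2.0 N m, so the knob is on its stop. Releasing and backing off.

```bash
python3 -m crank '0 0 0 0 0 -.03 1;0 0 0 0 0 0 -1;0 0 0 0 0 0 -1;0 0 0 0 0 0 -1;0 0 0 0 0 0 -1;0 0 0 0 0 0 -1;0 0 -.015 0 0 0 -1;0 0 -.025 0 0 0 -1;0 0 -.03 0 0 0 -1;0 0 -.03 0 0 0 -1;0 0 -.03 0 0 0 -1;0 0 -.01 0 0 0 -1'
python3 go.py .32 -.05 .22 109
```

```text
clock: 12.13
eef_pos: [0.5381, 0.1299, 0.2223]
tool_rot: [0.568, 0.823, -0.006, -0.002]
ft_force: [1.0, -0.6, 0.9]
grip_width: 0.0851
t 12.1333 pos [0.5381 0.1299 0.2223] yaw 110.8 q [ 0.24  0.37  0.11  1.33 -0.01  1.45] F [ 1.  -0.6  0.9] grip 0.0851
tool shift [-0.0908 -0.2676  0.0059] rotvec [-0.012  0.004  0.031]
```

```bash
python3 -m crank '-.01 -.028 -.001 0 0 0 -1;-.01 -.028 -.001 0 0 0 -1;-.01 -.028 -.001 0 0 0 -1;-.01 -.028 -.001 0 0 0 -1;-.01 -.028 -.001 0 0 0 -1;-.01 -.028 -.001 0 0 0 -1;-.01 -.028 -.001 0 0 0 -1;-.01 -.028 -.001 0 0 0 -1;-.01 -.028 -.001 0 0 0 -1;0 0 0 0 0 0 -1;0 0 0 0 0 0 -1'
python3 - <<'E'
from h import *
t=viewer.camera('top')[:,:,::-1]; s=viewer.camera('side')[:,:,::-1]
cv2.imwrite('pics/t7f.png',t); cv2.imwrite('pics/s7f.png',s)
a=cv2.resize(t[160:285,230:375],(580,500),interpolation=2); b=cv2.resize(s[185:315,265:415],(577,500),interpolation=2)
cv2.imwrite('pics/p7.png',cv2.resize(np.hstack([a,b]),(800,346),interpolation=3))
for n,i in(('top',t),('side',s)):   # bystander areas: pixels that changed since the start
    d=(cv2.absdiff(i,cv2.imread(f'pics/{n}0.png')).max(2)>60).astype(np.uint8)
    k,_,st,_=cv2.connectedComponentsWithStats(d); print(n,[list(x) for x in st[1:] if x[4]>40])
# socket holes, top view
c=np.array([.5986,-.0339])
for n in('top','side'):
  g=(t if n=='top' else s).max(2)
  m=(g<85).astype(np.uint8); k,_,st,cc=cv2.connectedComponentsWithStats(m)
  for i in range(1,k):
    p=plane(n,cc[i],.077)[:2]-c
    if 8<st[i,4]<120 and .055<np.hypot(*p)<.069: print(n,st[i,4],np.hypot(*p).round(4),((np.degrees(np.arctan2(p[1],p[0]))-10+22.5)%45-22.5).round(2))
E
```

```text
clock: 13.05
eef_pos: [0.3295, -0.0489, 0.2392]
tool_rot: [0.569, 0.822, 0.001, 0.006]
ft_force: [0.3, -0.2, -0.1]
grip_width: 0.0853
top [[np.int32(312), np.int32(198), np.int32(10), np.int32(9), np.int32(55)], [np.int32(300), np.int32(208), np.int32(8), np.int32(8), np.int32(49)], [np.int32(305), np.int32(261), np.int32(8), np.int32(9), np.int32(47)], [np.int32(268), np.int32(295), np.int32(148), np.int32(185), np.int32(13494)], [np.int32(551), np.int32(390), np.int32(42), np.int32(39), np.int32(316)], [np.int32(578), np.int32(394), np.int32(39), np.int32(16), np.int32(228)], [np.int32(517), np.int32(407), np.int32(17), np.int32(11), np.int32(81)], [np.int32(603), np.int32(407), np.int32(37), np.int32(8), np.int32(100)], [np.int32(466), np.int32(412), np.int32(174), np.int32(68), np.int32(6185)]]
side [[np.int32(22), np.int32(0), np.int32(17), np.int32(40), np.int32(70)], [np.int32(27), np.int32(0), np.int32(187), np.int32(114), np.int32(9185)], [np.int32(0), np.int32(41), np.int32(56), np.int32(100), np.int32(1292)], [np.int32(47), np.int32(48), np.int32(16), np.int32(25), np.int3
[... 771 characters left out ...]
t32(241), np.int32(13), np.int32(21), np.int32(143)], [np.int32(50), np.int32(258), np.int32(10), np.int32(13), np.int32(57)], [np.int32(299), np.int32(263), np.int32(16), np.int32(21), np.int32(110)], [np.int32(0), np.int32(272), np.int32(83), np.int32(67), np.int32(3268)], [np.int32(0), np.int32(330), np.int32(91), np.int32(55), np.int32(1265)], [np.int32(97), np.int32(419), np.int32(11), np.int32(22), np.int32(127)]]
top 22 0.0623 0.77
top 24 0.0626 0.18
top 22 0.0619 0.74
top 23 0.0618 -0.3
top 23 0.0619 0.69
top 25 0.0616 -0.51
top 22 0.0618 -0.15
side 19 0.0636 -1.63
side 20 0.0636 -1.35
side 20 0.0615 -1.67
side 20 0.0603 -0.88
side 25 0.0623 1.71
side 25 0.0605 0.61
side 25 0.061 1.6
```

View pics/p7.png

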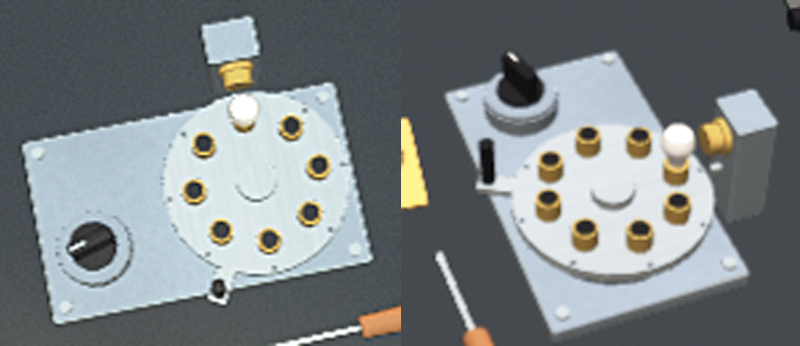

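The bulb (243,108) stands at the post socket (238,75). The top-view sockets sit within 1° of the click position. The knob bar is about 70° clockwise of its zero position. The arm is clear, and nothing changed around the bystanders, apart from the area of the top view the arm hides.

```bash
python3 -c "
from workcell import order;print(order.job_done())"
```

```text
the job is handed in; nothing more can be done
None
```

The frosted bulb's station is at the test post, the clamp knob is turned to its stop, and the job is handed in at about 13 s of the 50 s allowed. I turned the turret one click clockwise by its handle, let go with the clamp still free, then gripped the knob and turned it clockwise.

- **Turret:** in the last top view the sockets were within 0.8° of the click position. The side view scattered more, up to ±1.7°, but that is still inside the 5° tolerance.
- **Clamp:** the twisting force at the wrist jumped from about 0.1 to 2.0 N m at the stop. The tool was then about 1.4 rad clockwise of the knob's zero, past the 1.3 stop because the gripper had some give. In the last picture the bar still looked about 1.25 rad round.
- **Bench:** comparing first and last pictures showed changes only on the turret, the knob and the arm. The arm hid part of the top view near the dial plate. I ran no separate position check on each bystander.
- **Along the way:** my first grip on the handle was about 6 mm off centre, so I opened and gripped again before turning it.

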